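Oil the rolling pin and draw it out of its box

ROBOT

A 6-joint arm with a two-finger parallel gripper is mounted at the origin on the work surface. World frame = base frame: x ahead of the robot, y to its left, z up, the work surface at z = 0. Lengths are in m, angles in rad, forces in N, time in s.
With the tool pointing down it reaches from about 0.3 to 0.875 m from the base axis. Payload 6.4 kg.
Tool frame: the origin (TCP) lies midway between the tips of the shut fingers; the grasp point (between the pads) lies ctrl.grip_depth behind it (ctrl.grip_depth is the distance from the TCP to the grasp point, in m); x points along the fingers, y is the direction in which the jaws open and shut, and the axes are right-handed (so a half turn about x gives the same grasp; the last joint's range is limited). The gripper opens to 85 mm and grips with 20 to 120 N. Pads are 22 mm wide; open, the fingers measure 114 mm over their backs; the gripper's body (76 mm by 85 mm) begins 54 mm behind the grasp point. The pads swing forward as they close: fully open they stand 13 mm farther back than shut.
Start: joints at [-1.517, 0.181, 1.607, -0, 1.354, -0.206], TCP at [0.148, -0.556, 0.231] pointing down, gripper open.
Joint ranges: [-2.99, 2.99], [-0.89, 2.07], [0.3, 2.58], [-1.14, 4.28], [0, 2.63], [-3.12, 3.12]. Speed limits (rad/s): [2.57, 2.57, 3.01, 3.14, 3.14, 3.14].

INTERFACE

Orientations are given as a unit quaternion [w, x, y, z].
In Python, from bench import ctrl gives the robot as it stands.
- The arm moves only by the tool carry_out, never from a script. Its argument "motion" is one flat list of numbers, 7 for each row, row after row: the turn, a rotation vector about the tool's x, y, z in degrees, then the shift along the tool's x, y, z in m, then the gripper's target within -1 to 1 (shut at 1, half-way at 0, fully open at -1). A call has 1 to 10 rows; each row shifts and turns the pose as measured when the row begins, along the tool's axes as they then stand; what a row does not reach is not made up. A row lasts 1/10 s, in which the tool goes at most 50 mm and 8.59 degrees, less where a joint would pass 70% of its speed; a pose out of reach is approached as far as the arm can. A call with a gripper value outside its range is refused whole. The fingers move at their own pace and stop on an object; the grip force is fixed at half the most. Time passes only in rows, so rows that do not move let the fingers close. It gives the time, the measured TCP pose, the force and the opening at its end, in the units of the state.
- ctrl.get_obs(): the state, without advancing time (a new reading comes with each control period).
- ctrl.camera(name): name is "scene" or "top" or "wrist"; returns the picture (420x560x3 uint8, blue, green, red); there is no depth.
- ctrl.camera_params(name): a dict with "mtx" (3x3 intrinsics, pixels), "k1" (the pictures are not rectified: a ray, as slopes to the right and down, at radius r is drawn at 1 + k1 r^2 times it, then the intrinsics apply), "pose" (4x4, takes a point from camera to world coordinates); the wrist camera has in their place "hand_eye" (4x4, takes a point from camera to tool coordinates, whose origin is the TCP and whose axes are the tool frame's). Camera axes: x right, y down, z forward; pixel columns grow to the right and rows downward; lengths in m; the calibration is good to about 2 mm. A picture is of the moment at which its call begins: read the wrist's pose just before it. camera_params takes no time and is no camera call.
- ctrl.hand_in(): hands the job in, once; it reports no verdict.
Trained networks look in the newest picture that a camera, given by its name, has taken for a name from the list of things; names that differ only in an ending like _2 or _b are one class to them, and where a whole thing is asked for, a point or a joint stands for the part that bears it (a point fixed in the world has none). Each returns a list of dicts, best first, with "conf" (0 to 1); they miss things now and then, are a little off and sometimes report something else, mostly with a low value. They report only what shows in the picture. A call takes as long as a camera call. They do not tell look-alikes from the thing itself.
- ctrl.boxes_of(camera, thing): "point" ([x, y, z] in m, in the coordinates of the camera as it stood for that picture, good to about 4 mm: the middle of the surface that is visible of it).
- ctrl.trace(camera, thing): "pixels" (420x560 bool, what is visible of it).
- ctrl.landmark_of(camera, thing): "point" ([x, y, z] in m, in the coordinates of the camera as it stood for that picture, good to about 4 mm: a listed point, or the origin of a listed thing).
The state is a dict: "time_s": time; "q": joint angles; "dq": joint speeds; "joint_efforts": joint torques, N m; "eef_pos": TCP position; "eef_rot": TCP orientation; "wrist_force": force on the tool from outside, world axes, zero at the start; "torque": the same for the moment, N m; "opening": opening from 0.0 (shut) to 1.0 (fully open).
Only numpy, scipy, OpenCV 4.12 (cv2) and the standard library are available. Lean on these libraries where they do the work, as an engineer would, in place of code of your own. Each camera call takes 0.05 s, during which the arm holds its last target. There are 200 camera calls.

TASK

Press the oil mister's cap all the way down to oil the rolling pin and let the cap spring back up, and only then take the pin. The pin is longer than the opening in the top of its teak box, so draw it out slantwise, one end first, then level it again and finish while still holding it level in the gripper, about 10 cm clear above the box. Leave the grinder, the ladle and the jar where they are.

Things in the scene. Friction and masses are not known exactly. Their poses are not given: they have to be found in the camera images.
- teak_box: Teak box fixed to the counter, 156 (x) by 346 (y) by 78 mm high; origin at the centre of its underside, y along its length. Inner floor 10 mm above the origin; inside 140 wide, 330 long, 60 mm high. Its side walls are 70 mm high. Two strips (4 by 4 mm, at x = -14 to -10 and 10 to 14 mm) on the inner floor form a groove along y for the pin.
- opening (a point): Centre of the opening in the box's top, 78 mm above the counter. Two fixed covers, 8 mm thick (underside 70 mm, upper face 78 mm above the counter), close the ends of the top; between them the top is open over the full inner width (140 mm) from y = -90 to y = +90 mm.
- pin_center (a point): Centre of the loose pale wooden rolling pin in the groove, both ends under the covers: 230 mm long along its y, round, 28 mm thick over the middle 150 mm, tapering to about 20 mm at both ends, about 0.11 kg. It lies parallel to the box's y axis, this point 14 mm above the inner floor, up to 20 mm either way along y from the box's centre.
- pin_end_a (a point): Middle of the pin's end face at its -y end, 115 mm from its centre.
- pin_end_b (a point): Middle of the pin's end face at its +y end, 115 mm from its centre.
- cap_top (a point): Centre of the flat top of the black round sprung cap (34 mm in diameter, 22 mm high) of the amber oil mister, 160 mm above the counter when up. The bottle (60 mm in diameter, foot 80 mm) is fixed to the counter beyond the +y end of the box, its short steel nozzle pointing at the box.
- cap (a joint): Travel of the mister's cap: 0 up, 0.008 m fully down. The spring starts to yield at about 1.5 N and is fully down at about 5 N; it springs back when let go.
- grinder_center (a point): Middle of the loose white spice grinder with a clear domed lid, 108 mm in diameter and 158 mm high, 80 mm above the counter; a bystander.
- ladle_center (a point): Middle of the loose speckled blue enamel ladle lying on the counter beyond the box, about 290 mm long along its y, its bowl 84 mm wide and 34 mm high at the +y end; a bystander.
- jar_center (a point): Middle of a loose amber spice jar with a steel lid, 52 mm in diameter and 85 mm high, 42 mm above the counter; a bystander.
Not all that is in view belongs to the job. There is more than one size of the part that bears pin_center; the job needs the largest.

How it is judged:
On the way, in this order (a step that is already met when the one before it is completed fails the run):
1. the mister's cap is pressed fully down (at least 6 of 8 mm) (value of joint cap above 0.006 m), for 0.05 s.
2. the cap has sprung back up while the pin still lies in the box (value of joint cap below 0.0015 m and distance of pin_center from where it was at the start of the episode below 0.03 m), for 0.1 s.
3. the pin slants through the opening: one end above the box's top, the other still below the covers, its middle between the covers (y of pin_center in the frame of teak_box between -0.09 and 0.09 m and x of pin_center in the frame of teak_box between -0.07 and 0.07 m and ((z of pin_end_a in the frame of teak_box above 0.08 m and z of pin_end_b in the frame of teak_box below 0.07 m) or (z of pin_end_b in the frame of teak_box above 0.08 m and z of pin_end_a in the frame of teak_box below 0.07 m))), for 0.1 s.
At the end, for the whole second after the job is handed in: The gripper holds the pin still, level within 0.3 rad, the middles of its end faces at least 60 mm above the box top, its centre at most 350 mm above the counter and within 120 mm (from above) of the box centre, touching neither box nor mister; the cap is up (height (world z) of each of pin_end_a, pin_end_b above 0.138 m and height (world z) of pin_center below 0.35 m and angle between pin_center's own y axis and vertical between 1.27 and 1.87 rad and horizontal distance between pin_center and teak_box below 0.12 m and contact force between pin and the fingers above 1 N and contact force between pin and teak_box below 0.1 N and contact force between pin and mister below 0.1 N and linear speed of pin below 0.05 m/s and value of joint cap below 0.0015 m); the arm keeps its last pose, push and grip.
It fails at once if the grinder is moved by more than 30 mm (distance of grinder_center from where it was at the start of the episode above 0.03 m).
It fails at once if the ladle is moved by more than 30 mm (distance of ladle_center from where it was at the start of the episode above 0.03 m).
It fails at once if the jar is moved by more than 30 mm (distance of jar_center from where it was at the start of the episode above 0.03 m).
It also fails if it takes over 58 s, if anything falls off the work surface, if the arm or the gripper's body presses on something with over 40 N, if the wrist force passes 120 N, or if a joint passes its speed limit or range.

## Working session

There is one attempt and no reset: what is moved stays moved. The work goes in short steps, Python scripts to look and compute and a tool call to move; the robot and the scene stay as the last step left them, time stands still between calls to the robot, and variables do not carry over. Pictures are saved under pics/ and viewed, about 8 in all and at most 12, crops included, and the job is handed in when it is done.

Besides the shell and the picture viewer there is one more tool, called after "Emit:" as name(argument=value, ...) on one line, values as JSON. carry_out: Moves the arm, as the interface text tells. Its arguments: {"type":"object","properties":{"motion":{"type":"array"}},"required":["motion"]}

```bash
mkdir -p pics; ls; cat > h.py <<'E'
import numpy as np, cv2
from bench import ctrl
from scipy.spatial.transform import Rotation as R
def tool():
    o=ctrl.get_obs(); q=o["eef_rot"]; T=np.eye(4); T[:3,:3]=R.from_quat([q[1],q[2],q[3],q[0]]).as_matrix(); T[:3,3]=o["eef_pos"]; return T
def snap(n,f=None):
    T=tool(); im=ctrl.camera(n); p=ctrl.camera_params(n)
    P=np.array(p["pose"]) if "pose" in p else T@np.array(p["hand_eye"])
    if f: cv2.imwrite("pics/"+f,im)
    return im,P,p
def w(P,pt): return (P@np.r_[pt,1])[:3]
def pix(P,p,X):
    c=np.linalg.inv(P)@np.r_[X,1]; s=c[:2]/c[2]; s=s*(1+p["k1"]*(s@s)); m=np.array(p["mtx"]); return m[:2,:2]@s+m[:2,2]
E
python3 - <<'E'
from h import *
np.set_printoptions(precision=3,suppress=True)
print(ctrl.get_obs(), ctrl.grip_depth); 
for n in ("top","scene"):
    im,P,p=snap(n,n+"0.png"); print(n,P)
    for t in "teak_box opening pin_center pin_end_a pin_end_b cap_top grinder_center ladle_center jar_center".split():
        for d in ctrl.landmark_of(n,t)[:4]:
            X=w(P,d["point"]); print(t,round(d["conf"],2),X,pix(P,p,X).round())
E
```

```text
pics
{'time_s': 0.0, 'q': array([-1.517,  0.182,  1.608, -0.   ,  1.354, -0.206]), 'dq': array([ 0.001,  0.001, -0.   ,  0.   , -0.   , -0.   ]), 'joint_efforts': array([ -0.001, -44.488, -35.133,  -0.   ,   0.009,   0.   ]), 'eef_pos': array([ 0.148, -0.555,  0.23 ]), 'eef_rot': array([ 0.091,  0.701,  0.092, -0.701]), 'wrist_force': array([-0.305, -0.625, -0.461]), 'torque': array([0.034, 0.018, 0.009]), 'opening': 1.0012180924649408} 0.0187
top [[ 0.026 -0.987  0.156  0.356]
 [-1.    -0.026  0.002  0.012]
 [ 0.002 -0.156 -0.988  1.152]
 [ 0.     0.     0.     1.   ]]
opening 0.86 [ 0.479 -0.106  0.081] [314. 229.]
pin_center 0.81 [ 0.272 -0.301  0.012] [381. 308.]
pin_center 0.75 [ 0.486 -0.107  0.024] [312. 229.]
pin_center 0.69 [0.402 0.429 0.046] [119. 254.]
pin_center 0.53 [ 0.691 -0.256  0.012] [363. 162.]
pin_end_a 0.95 [ 0.334 -0.258  0.006] [364. 284.]
pin_end_a 0.84 [ 0.492 -0.227  0.028] [354. 228.]
pin_end_a 0.78 [ 0.207 -0.345  0.011] [397. 332.]
pin_end_a 0.76 [ 0.623 -0.214  0.012] [349. 184.]
pin_end_b 0.95 [ 0.334 -0.258  0.006] [364. 284.]
pin_end_b 0.84 [ 0.492 -
[... 648 characters left out ...]
.]
opening 0.79 [ 0.487 -0.11   0.076] [254. 210.]
pin_center 0.91 [ 0.489 -0.101  0.026] [257. 224.]
pin_center 0.5 [ 0.266 -0.298  0.011] [240. 179.]
pin_end_a 0.85 [ 0.627 -0.21   0.012] [205. 242.]
pin_end_a 0.76 [ 0.758 -0.289  0.01 ] [159. 261.]
pin_end_a 0.57 [ 0.492 -0.221  0.023] [225. 215.]
pin_end_a 0.57 [ 0.33  -0.258  0.009] [241. 191.]
pin_end_b 0.85 [ 0.627 -0.21   0.012] [205. 242.]
pin_end_b 0.76 [ 0.758 -0.289  0.01 ] [159. 261.]
pin_end_b 0.57 [ 0.492 -0.221  0.023] [225. 215.]
pin_end_b 0.57 [ 0.33  -0.258  0.009] [241. 191.]
cap_top 0.5 [0.474 0.144 0.161] [333. 209.]
grinder_center 0.61 [ 0.633 -0.425  0.08 ] [147. 208.]
ladle_center 0.83 [0.77  0.006 0.017] [241. 298.]
```

View pics/top0.png

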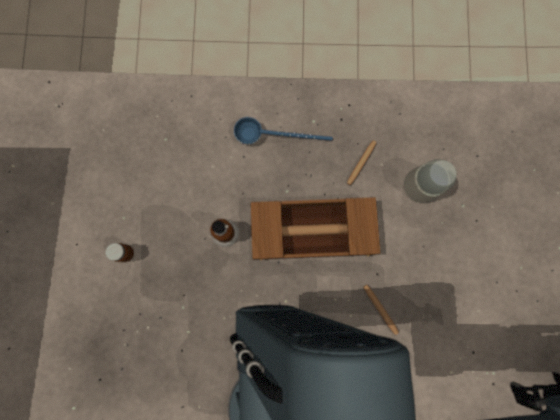

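```bash
python3 - <<'E'
import cv2
a=cv2.imread("pics/top0.png")[180:290,190:400]; b=cv2.imread("pics/scene0.png")[150:290,180:380]
cv2.imwrite("pics/crop.png",cv2.vconcat([cv2.resize(a,(550,288),interpolation=2),cv2.resize(b,(550,310),interpolation=2)]))
E
```

```text
(no output)
```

View pics/crop.png

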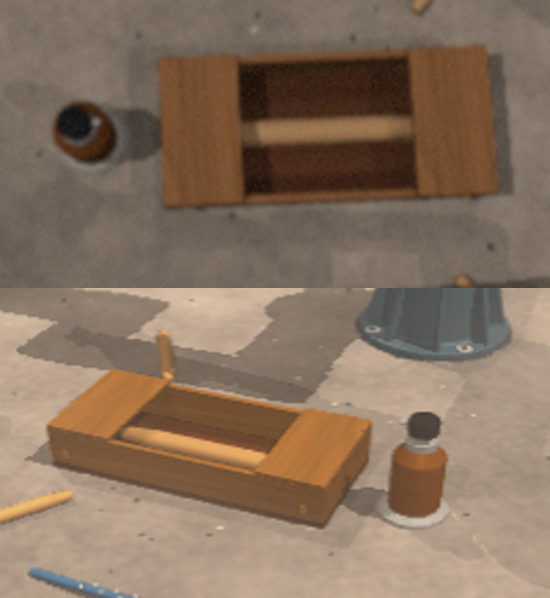

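The box pin at top (312,229) is the target. The look-alikes are the two smaller loose pins on the counter at (362,162) and (381,308). The crop confirms it: the thick, tapering pin lies under both covers, and the mister cap is at (221,228).

```bash
cat >> h.py <<'E'
def unproj(P,p,uv,z):
    m=np.array(p["mtx"]); d=(np.array(uv)-m[:2,2])/np.diag(m)[:2]; s=d.copy()
    for _ in range(20): s=d/(1+p["k1"]*(s@s))
    v=P[:3,:3]@np.r_[s,1]; return P[:3,3]+v*(z-P[2,3])/v[2]
def go(pos,Rt,T=None):
    "print turn then shift in tool axes"
    T=tool() if T is None else T
    rv=np.degrees(R.from_matrix(T[:3,:3].T@Rt).as_rotvec()); sh=T[:3,:3].T@(np.array(pos)-T[:3,3]); sh2=Rt.T@(np.array(pos)-T[:3,3])
    print("turn",rv.round(2),np.linalg.norm(rv).round(1),"shift now",sh.round(4),"shift after turn",sh2.round(4),"dist",np.linalg.norm(sh).round(3))
E
python3 - <<'E'
from h import *
np.set_printoptions(precision=4,suppress=True)
p=ctrl.camera_params("top");P=np.array(p["pose"])
c=[unproj(P,p,u,.078) for u in ((251.1,202.9),(375.9,197.6),(379.7,252.5),(253,259))]
for x in c: print(x)
print("ctr",np.mean(c,0)); d=c[0]+c[3]-c[1]-c[2]; print("yaw of y axis",np.degrees(np.arctan2(-d[0],d[1])))
T=tool(); print(T)
go([.473,.143,.25],T[:3,:3])
E
```

```text
[0.5477 0.0675 0.078 ]
[ 0.5715 -0.2755  0.078 ]
[ 0.4212 -0.2833  0.078 ]
[0.3946 0.0572 0.078 ]
ctr [ 0.4838 -0.1085  0.078 ]
yaw of y axis 4.226981238888306
[[-0.      0.2569 -0.9664  0.1477]
 [-0.0001 -0.9664 -0.2569 -0.5557]
 [-1.      0.0001  0.      0.2313]
 [ 0.      0.      0.      1.    ]]
turn [0. 0. 0.] 0.0 shift now [-0.0188 -0.5917 -0.4939] shift after turn [-0.0188 -0.5917 -0.4939] dist 0.771
```

Emit:
carry_out(motion=[0,0,0,-0.002,-0.036,-0.03,1,0,0,0,-0.002,-0.036,-0.03,1,0,0,0,-0.002,-0.036,-0.03,1,0,0,0,-0.002,-0.036,-0.03,1,0,0,0,-0.002,-0.036,-0.03,1,0,0,0,-0.002,-0.036,-0.03,1,0,0,0,-0.002,-0.036,-0.03,1,0,0,0,-0.002,-0.036,-0.03,1,0,0,0,-0.002,-0.036,-0.03,1,0,0,0,0,-0.036,-0.03,1])

```text
time_s: 2.0
eef_pos: [0.3497, -0.1213, 0.2495]
eef_rot: [0.089, 0.703, 0.086, -0.7]
wrist_force: [2.4, -0.9, 0.2]
opening: 0.0
```

```bash
python3 - <<'E'
from h import *
np.set_printoptions(precision=3,suppress=True)
print(ctrl.get_obs()); 
im,P,p=snap("wrist","w0.png"); print(P)
for t in "opening pin_center pin_end_a cap_top teak_box".split():
        for d in ctrl.landmark_of("wrist",t)[:3]:
            X=w(P,d["point"]); print(t,round(d["conf"],2),X,pix(P,p,X).round())
go([.473,.143,.20],tool()[:3,:3])
E
```

```text
{'time_s': 2.0, 'q': array([-0.658, -0.345,  2.058, -0.   ,  1.423,  0.666]), 'dq': array([ 1.341,  0.055, -0.045, -0.004, -0.033,  1.337]), 'joint_efforts': array([ -6.841, -19.809, -34.629,  -0.092,   0.487,  -1.854]), 'eef_pos': array([ 0.35 , -0.121,  0.25 ]), 'eef_rot': array([ 0.089,  0.703,  0.086, -0.7  ]), 'wrist_force': array([ 2.39 , -0.922,  0.185]), 'torque': array([-0.014, -0.082, -0.005]), 'opening': 0.00046225557776133206}
[[ 0.244 -0.924 -0.296  0.426]
 [-0.97  -0.231 -0.079 -0.101]
 [ 0.005  0.306 -0.952  0.393]
 [ 0.     0.     0.     1.   ]]
opening 0.82 [ 0.486 -0.105  0.078] [299.  53.]
pin_center 0.84 [ 0.482 -0.107  0.026] [297.  67.]
pin_center 0.71 [ 0.269 -0.298  0.015] [387. 264.]
pin_end_a 0.95 [ 0.204 -0.344  0.01 ] [399. 307.]
pin_end_a 0.83 [0.48  0.006 0.025] [198.  42.]
pin_end_a 0.74 [ 0.492 -0.22   0.023] [393.  85.]
teak_box 0.63 [ 0.485 -0.108 -0.003] [297.  68.]
turn [0. 0. 0.] 0.0 shift now [ 0.048 -0.229 -0.186] shift after turn [ 0.048 -0.229 -0.186] dist 0.298
```

View pics/w0.png

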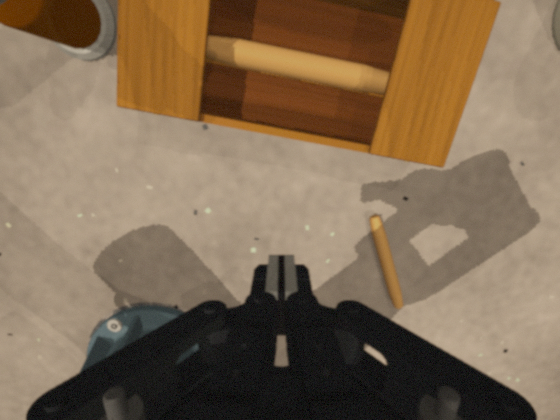

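The wrist view shows the pin from (205,50) to (390,80) in the opening, with tapers at about the same distance from both covers, so it is nearly centred. The mister is at the top left.

Emit:
carry_out(motion=[0,0,0,0,-0.036,-0.029,1,0,0,0,0,-0.036,-0.029,1,0,0,0,0,-0.036,-0.029,1,0,0,0,0,-0.036,-0.029,1,0,0,0,0,-0.036,-0.029,1,0,0,0,0,-0.03,-0.025,1,0,0,0,0,0,0,1])

```text
time_s: 3.0
eef_pos: [0.473, 0.1085, 0.2477]
eef_rot: [0.075, 0.705, 0.069, -0.702]
wrist_force: [-0.8, 0.4, -0.8]
opening: -0.002
```

```bash
python3 - <<'E'
from h import *
np.set_printoptions(precision=3,suppress=True)
o=ctrl.get_obs();print(o["q"],o["dq"],o["eef_pos"]) 
for n in ("wrist","scene","top"):
  im,P,p=snap(n,n+"1.png")
  for t in ("cap_top",):
        for d in ctrl.landmark_of(n,t)[:2]:
            X=w(P,d["point"]); print(n,t,round(d["conf"],2),X,pix(P,p,X).round())
go([.473,.143,.17],tool()[:3,:3])
E
```

```text
[-0.015 -0.041  1.809 -0.007  1.369  1.354] [-0.071 -0.01   0.025 -0.041  0.019 -0.035] [0.473 0.108 0.248]
wrist cap_top 0.85 [0.469 0.143 0.157] [239. 212.]
scene cap_top 0.48 [0.47  0.145 0.156] [334. 209.]
turn [0. 0. 0.] 0.0 shift now [ 0.078 -0.037 -0.009] shift after turn [ 0.078 -0.037 -0.009] dist 0.087
```

View pics/wrist1.png

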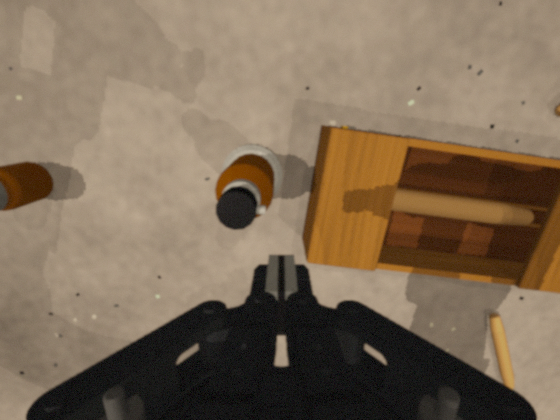

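The cap's top is a black disc at (237,208), which matches the reported (239,212). Next I go above it.

Emit:
carry_out(motion=[0,0,0,0.01,-0.018,-0.003,1,0,0,0,0.02,-0.017,-0.003,1,0,0,0,0.035,0,0,1,0,0,0,0,0,0,1])

```text
time_s: 3.7
eef_pos: [0.4715, 0.1363, 0.1837]
eef_rot: [0.071, 0.707, 0.064, -0.701]
wrist_force: [-1.0, 0.5, 0.3]
opening: 0.0
```

```bash
python3 - <<'E'
from h import *
np.set_printoptions(precision=4,suppress=True)
go([.471,.1435,.150],tool()[:3,:3])
E
```

```text
turn [0. 0. 0.] 0.0 shift now [ 0.0336 -0.0075 -0.0006] shift after turn [ 0.0336 -0.0075 -0.0006] dist 0.034
```

Emit:
carry_out(motion=[0,0,0,0.01,-0.007,0,1,0,0,0,0.01,0,0,1,0,0,0,0.005,0,0,1,0,0,0,0.005,0,0,1,0,0,0,0.003,0,0,1])

```text
time_s: 4.2
eef_pos: [0.473, 0.1416, 0.1535]
eef_rot: [0.07, 0.709, 0.063, -0.699]
wrist_force: [-3.1, 1.2, 4.2]
opening: 0.001
```

Emit:
carry_out(motion=[0,0,0,0.003,0,0,1,0,0,0,0.003,0,0,1,0,0,0,0.002,0,0,1])

```text
time_s: 4.5
eef_pos: [0.4731, 0.1416, 0.1518]
eef_rot: [0.07, 0.709, 0.063, -0.699]
wrist_force: [-10.9, -1.2, 17.1]
opening: -0.001
```

Force rose to 17 N with the motion stalled at 0.152, so the cap is fully down (about 8 mm). I raise the tool next.

Emit:
carry_out(motion=[0,0,0,0,0,0,1,0,0,0,-0.015,0,0,1,0,0,0,-0.03,0,0,1,0,0,0,-0.04,0,0,0,0,0,0,-0.02,0,0,-1,0,0,0,0,0,0,-1])

```text
time_s: 5.1
eef_pos: [0.4727, 0.1422, 0.2625]
eef_rot: [0.071, 0.71, 0.062, -0.698]
wrist_force: [-0.3, 0.7, 0.3]
opening: 0.503
```

```bash
python3 - <<'E'
from h import *
np.set_printoptions(precision=4,suppress=True)
im,P,p=snap("scene","s2.png")
for d in ctrl.landmark_of("scene","cap_top")[:1]: print(d["conf"],w(P,d["point"]))
o=ctrl.get_obs(); print(o["q"],o["eef_pos"],o["wrist_force"],o["opening"])
b=np.radians(3.0); by=np.array([-np.sin(b),np.cos(b),0]); bx=np.array([np.cos(b),np.sin(b),0]); x=np.array([0,0,-1.])
for s in (1,-1):
    y=s*bx; Rt=np.c_[x,y,np.cross(x,y)]; go([.485,-.10,.25],Rt)
E
```

```text
0.7 [0.474  0.1471 0.1566]
[ 0.0589 -0.04    1.7841 -0.0116  1.3841  1.4429] [0.4712 0.1421 0.2594] [0.3761 0.2792 0.5517] 0.6793026712168884
turn [-82.18  -0.02  -1.1 ] 82.2 shift now [0.0122 0.2403 0.0321] shift after turn [0.0094 0.0011 0.2425] dist 0.243
turn [97.82 -1.14  0.02] 97.8 shift now [0.0122 0.2403 0.0321] shift after turn [ 0.0094 -0.0011 -0.2425] dist 0.243
```

Emit:
carry_out(motion=[-8.3,0,0,0,0,0,-1,-8.3,0,0,0,0,0,-1,-8.3,0,0,0,0,0,-1,-8.3,0,0,0,0,0,-1,-8.3,0,0,0,0,0,-1,-8.3,0,0,0,0,0,-1,-8.3,0,0,0,0,0,-1,-8.3,0,0,0,0,0,-1,-8.3,0,0,0,0,0,-1,-8,0,0,0,0,0,-1])

```text
time_s: 6.2
eef_pos: [0.4618, 0.1407, 0.2373]
eef_rot: [0.525, 0.464, 0.528, -0.479]
wrist_force: [-1.3, 0.2, 0.1]
opening: 1.001
```

Emit:
carry_out(motion=[0,0,0,0,0,0.04,-1,0,0,0,0,0,0.045,-1,0,0,0,0,0,0.045,-1,0,0,0,0,0,0.045,-1,0,0,0,0,0,0.03,-1,0,0,0,0,0,0,-1])

```text
time_s: 6.8
eef_pos: [0.4802, -0.0677, 0.226]
eef_rot: [0.522, 0.458, 0.536, -0.479]
wrist_force: [-0.1, -0.5, -0.1]
opening: 1.004
```

```bash
python3 - <<'E'
from h import *
np.set_printoptions(precision=4,suppress=True)
o=ctrl.get_obs(); print(o["q"],o["eef_pos"],o["dq"])
im,P,p=snap("wrist","w3.png")
for t in "opening pin_center pin_end_a cap_top teak_box".split():
        for d in ctrl.landmark_of("wrist",t)[:3]:
            X=w(P,d["point"]); print(t,round(d["conf"],2),X,pix(P,p,X).round())
b=np.radians(3.0); by=np.array([-np.sin(b),np.cos(b),0]); bx=np.array([np.cos(b),np.sin(b),0]); x=np.array([0,0,-1.])
go([.486,-.107,.15],np.c_[x,bx,-by])
E
```

```text
[-0.3709  0.0063  1.8077 -0.0218  1.3573 -0.4873] [ 0.4802 -0.0677  0.226 ] [ 0.0104  0.0098  0.0379  0.0259 -0.0004  0.0177]
opening 0.81 [ 0.4846 -0.1078  0.0795] [285. 234.]
opening 0.36 [0.7701 0.0133 0.0182] [550. 147.]
pin_center 0.88 [ 0.4816 -0.1078  0.0256] [284. 217.]
pin_center 0.86 [ 0.2695 -0.3006  0.0132] [125. 318.]
pin_end_a 0.71 [ 0.2025 -0.3476  0.0123] [ 83. 338.]
pin_end_a 0.55 [ 0.4933 -0.2207  0.0248] [282. 296.]
teak_box 0.89 [ 0.4824 -0.1061 -0.0049] [285. 208.]
turn [4.3  0.33 1.94] 4.7 shift now [0.0779 0.0024 0.0437] shift after turn [0.0777 0.0031 0.044 ] dist 0.089
```

View pics/w3.png

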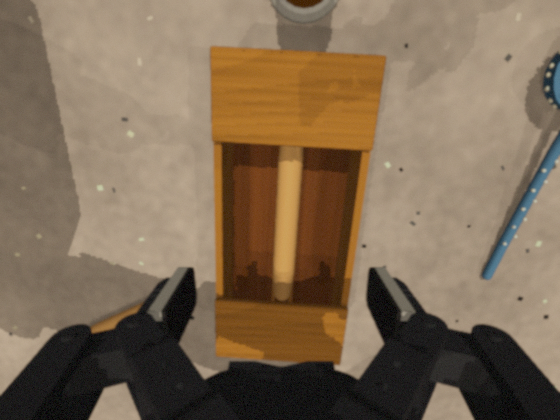

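The pin runs from (290,147) to (283,300), and its near tapered end just shows beside the lower cover edge at row 300. I fix the pin's line and the end position from these pixels.

```bash
python3 - <<'E'
from h import *
np.set_printoptions(precision=4,suppress=True)
p=ctrl.camera_params("wrist");P=tool()@np.array(p["hand_eye"])
for n,uv,z in (("pin top +y",(290,147),.037),("pin top mid",(287,220),.038),("pin low end",(283,301),.024),("edge+y L",(218,142),.078),("edge+y R",(366,150),.078),("edge-y L",(217,297),.078),("edge-y R",(350,307),.078),
 ("oTL",(211,47),.078),("oTR",(384,56),.078),("oBL",(216,357),.078),("oBR",(341,363),.078)): print(n,unproj(P,p,uv,z))
E
```

```text
pin top +y [ 0.4785 -0.0174  0.037 ]
pin top mid [ 0.4866 -0.1026  0.038 ]
pin low end [ 0.4973 -0.2254  0.024 ]
edge+y L [ 0.408  -0.0175  0.078 ]
edge+y R [ 0.5511 -0.0064  0.078 ]
edge-y L [ 0.4174 -0.1937  0.078 ]
edge-y R [ 0.5715 -0.184   0.078 ]
oTL [0.3968 0.0641 0.078 ]
oTR [0.5492 0.0755 0.078 ]
oBL [ 0.4212 -0.282   0.078 ]
oBR [ 0.5769 -0.2663  0.078 ]
```

```bash
cat >> h.py <<'E'
np.set_printoptions(precision=4,suppress=True)
b=np.radians(4.3); by=np.array([-np.sin(b),np.cos(b),0]); bx=np.array([np.cos(b),np.sin(b),0]); ex=np.array([0,0,-1.])
R0=np.c_[ex,bx,-by]
C=np.array([.486,-.105,0])
E
python3 -c "
from h import *
go([.4865,-.101,.10],R0)"
```

```text
turn [3.   0.31 1.94] 3.6 shift now [0.1278 0.0054 0.0376] shift after turn [0.1277 0.003  0.0381] dist 0.133
```

Emit:
carry_out(motion=[3,0.3,2,0,0,0,-0.5,0,0,0,0.025,0.003,0.035,-0.5,0,0,0,0.04,0,0.003,-0.5,0,0,0,0.04,0,0,-0.5,0,0,0,0,0,0,-0.5])

```text
time_s: 7.6
eef_pos: [0.4901, -0.0969, 0.1231]
eef_rot: [0.524, 0.481, 0.517, -0.477]
wrist_force: [-0.2, 1.1, -1.1]
opening: 0.749
```

```bash
python3 -c "
from h import *
go([.4865,-.101,.013],R0)
im,P,p=snap('wrist','w4.png')
for d in ctrl.landmark_of('wrist','pin_center')[:2]+ctrl.landmark_of('wrist','opening')[:1]: print(d['conf'],w(P,d['point']))
print(ctrl.get_obs()['eef_pos'],ctrl.get_obs()['opening'])
p0=[.4865,-.101,.024]
print(pix(P,p,np.array(p0)+[0,0,.014]), pix(P,p,np.array(p0)+[0,0,.014]+.05*by))
"
```

```text
turn [ 0.49  0.2  -0.59] 0.8 shift now [ 0.11   -0.0051  0.0034] shift after turn [ 0.1101 -0.0039  0.0039] dist 0.11
0.69 [ 0.4853 -0.1067  0.0255]
[ 0.4946 -0.0988  0.1293] 0.7507871871263294
[274.9086 222.3613] [275.0307 161.2208]
```

View pics/w4.png

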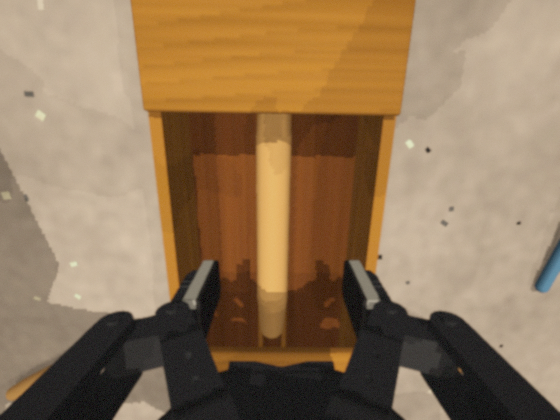

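The pin's end face shows at (272,338), above the cover edge at row 350. I unproject that point.

```bash
python3 -c "
from h import *
p=ctrl.camera_params('wrist');P=tool()@np.array(p['hand_eye'])
B=lambda X:(np.array([ (X-C)@bx,(X-C)@by,X[2]]))
for n,uv,z in (('end bottom-ish',(272,338),.020),('edge -y',(275,350),.078),('edge +y',(275,113),.078),('wallL',(155,113),.074),('wallR',(393,116),.074),('pin at mid',(273.5,222),.038)):
  X=unproj(P,p,uv,z); print(n,X,B(X))
go([.4865,-.101,.013],R0)
"
```

```text
end bottom-ish [ 0.4994 -0.2417  0.02  ] [ 0.0031 -0.1373  0.02  ]
edge -y [ 0.4994 -0.202   0.078 ] [ 0.0061 -0.0978  0.078 ]
edge +y [ 0.4852 -0.0184  0.078 ] [0.0057 0.0864 0.078 ]
wallL [ 0.41   -0.0247  0.074 ] [-0.0697  0.0858  0.074 ]
wallR [ 0.5607 -0.0139  0.074 ] [0.0813 0.0852 0.074 ]
pin at mid [ 0.4908 -0.1055  0.038 ] [ 0.0047 -0.0008  0.038 ]
turn [ 0.5   0.51 -1.14] 1.3 shift now [ 0.1161 -0.0105  0.0004] shift after turn [ 0.1163 -0.0082  0.0015] dist 0.117
```

Those numbers used a later pose than the picture's, and the end rim is at z=0.034. Corrected, the end is about -0.117 in the box frame, so the pin is centred to about 3 mm. I correct laterally and descend.

Emit:
carry_out(motion=[0.4,0.4,-1,0.03,-0.008,0.001,-0.5,0,0,0,0.03,0,0,-0.5,0,0,0,0,0,0,-0.5,0,0,0,0,0,0,-0.5])

```text
time_s: 8.15
eef_pos: [0.496, -0.1026, 0.0795]
eef_rot: [0.527, 0.482, 0.512, -0.477]
wrist_force: [-0.8, 0.4, -0.3]
opening: 0.748
```

```bash
python3 -c "
from h import *
o=ctrl.get_obs();print(o['eef_pos'],o['dq'])
go([.4865,-.101,.013],R0)
"
```

```text
[ 0.496  -0.1026  0.0795] [ 0.0058 -0.0048 -0.0015 -0.0002  0.0067  0.0012]
turn [ 0.3   0.64 -1.09] 1.3 shift now [ 0.0662 -0.0106 -0.0031] shift after turn [ 0.0665 -0.0093 -0.0023] dist 0.067
```

Emit:
carry_out(motion=[0.3,0.6,-1.5,0,-0.01,-0.002,-0.5,0,0,0,0,-0.003,0,-0.5,0,0,0,0,0,0,-0.5])

```text
time_s: 8.45
eef_pos: [0.4851, -0.1026, 0.0849]
eef_rot: [0.519, 0.479, 0.518, -0.482]
wrist_force: [0.1, 1.0, 0.3]
opening: 0.749
```

```bash
python3 -c "
from h import *
o=ctrl.get_obs();print(o['eef_pos'],o['dq'])
go([.4865,-.101,.013],R0)
"
```

```text
[ 0.4851 -0.1026  0.0849] [ 0.0015 -0.0144 -0.0139 -0.0017  0.0194  0.0044]
turn [0.04 0.23 0.13] 0.3 shift now [ 0.0719  0.0016 -0.0017] shift after turn [ 0.0719  0.0015 -0.0015] dist 0.072
```

Emit:
carry_out(motion=[0,0,0,0.02,0,0,-0.5,0,0,0,0.02,0,0,-0.5,0,0,0,0.015,0,0,-0.5,0,0,0,0,0,0,-0.5,0,0,0,0,0,0,-0.5])

```text
time_s: 8.95
eef_pos: [0.4886, -0.1047, 0.0334]
eef_rot: [0.522, 0.48, 0.515, -0.481]
wrist_force: [0.2, 0.5, -0.5]
opening: 0.748
```

```bash
python3 -c "
from h import *
o=ctrl.get_obs();print(o['eef_pos'],o['wrist_force'])
go([.4865,-.101,.013],R0)
"
```

```text
[ 0.4886 -0.1047  0.0334] [ 0.1872  0.4634 -0.4827]
turn [ 0.01  0.5  -0.34] 0.6 shift now [ 0.0204 -0.0019 -0.0041] shift after turn [ 0.0204 -0.0018 -0.0039] dist 0.021
```

Emit:
carry_out(motion=[0,0.5,-0.3,0.012,-0.003,-0.004,-0.5,0,0,0,0.006,0,0,-0.5,0,0,0,0.003,0,0,-0.5,0,0,0,0,0,0,-0.5])

```text
time_s: 9.35
eef_pos: [0.4866, -0.1014, 0.013]
eef_rot: [0.52, 0.481, 0.517, -0.48]
wrist_force: [-0.3, -0.3, -0.1]
opening: 0.754
```

```bash
python3 -c "
from h import *
o=ctrl.get_obs();print(o['eef_pos'],o['wrist_force'])
go([.4865,-.101,.013],R0)
"
```

```text
[ 0.4866 -0.1014  0.013 ] [-0.2918 -0.2741 -0.1371]
turn [ 0.01  0.05 -0.2 ] 0.2 shift now [-0.     -0.0001 -0.0004] shift after turn [-0.     -0.0001 -0.0004] dist 0.0
```

Positioned. I close on the pin.

Emit:
carry_out(motion=[0,0,0,0,0,0,1,0,0,0,0,0,0,1,0,0,0,0,0,0,1,0,0,0,0,0,0,1,0,0,0,0,0,0,1,0,0,0,0,0,0,1])

```text
time_s: 9.95
eef_pos: [0.4848, -0.1017, 0.0144]
eef_rot: [0.519, 0.48, 0.519, -0.481]
wrist_force: [-0.4, -0.2, -1.3]
opening: 0.306
```

The opening stopped at 0.31 (about 26 mm), so the pin is held. I lift slightly, then slide it toward -y.

Emit:
carry_out(motion=[0,0,0,-0.006,0,0,1,0,0,0,-0.006,0,0,1,0,0,0,0,0,0.008,1,0,0,0,0,0,0.01,1,0,0,0,0,0,0.01,1,0,0,0,0,0,0.004,1,0,0,0,0,0,0,1])

```text
time_s: 10.65
eef_pos: [0.4881, -0.1372, 0.0275]
eef_rot: [0.519, 0.48, 0.518, -0.481]
wrist_force: [0.2, 0.3, -0.9]
opening: 0.303
```

```bash
python3 -c "
from h import *
o=ctrl.get_obs();print(o['eef_pos'],o['wrist_force'],o['opening'])
X=o['eef_pos']-C; print('box',X@bx,X@by)
im,P,p=snap('wrist','w5.png')
for n in ('scene','wrist','top'):
  if n!='wrist': im,P,p=snap(n,n+'5.png')
  for d in ctrl.landmark_of(n,'pin_center')[:3]: print(n,d['conf'],w(P,d['point']))
"
```

```text
[ 0.4881 -0.1372  0.0275] [ 0.1951  0.2532 -0.9275] 0.30284791407618944
box -0.0003090463085075796 -0.03229115219729953
scene 0.67 [ 0.6914 -0.2496  0.0126]
scene 0.6 [ 0.4896 -0.1374  0.037 ]
wrist 0.84 [1.1872 0.5432 0.5972]
wrist 0.83 [1.2684 0.3648 0.7294]
top 0.66 [ 0.6921 -0.2535  0.0065]
top 0.62 [ 0.2695 -0.2981  0.0112]
top 0.46 [ 0.4897 -0.1435  0.0381]
```

View pics/w5.png

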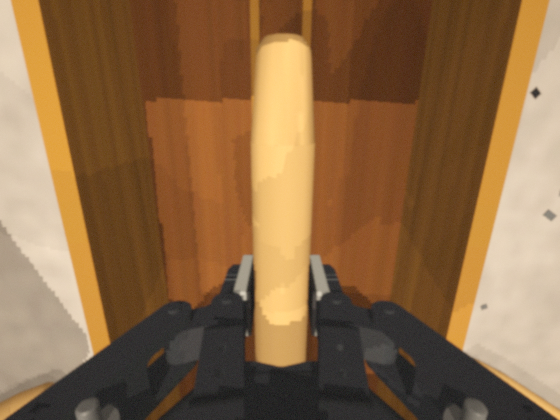

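The pin sits between the pads. Its +y end at (284,38) is clear of the cover, with the groove visible beyond it. Next I lift and start tilting that end up.

Emit:
carry_out(motion=[0,0,0,-0.01,0,0,1,0,4,0,-0.003,0,0,1,0,4,0,-0.004,0,0,1,0,4,0,-0.006,0,-0.001,1,0,0,0,0,0,0,1])

```text
time_s: 11.45
eef_pos: [0.4886, -0.1339, 0.0542]
eef_rot: [0.462, 0.528, 0.573, -0.424]
wrist_force: [0.2, 0.8, -1.4]
opening: 0.303
```

```bash
cat >> h.py <<'E'
def st():
    o=ctrl.get_obs(); T=tool(); g=T[:3,3]-T[:3,0]*.0095+T[:3,2]*.005  # est. pin centre
    a=T[:3,2]; X=g-C; th=np.degrees(np.arcsin(-a[2]))
    print('tilt',th,'pin box y',X@by,'x',X@bx,'z',g[2],'ends a',(g+.115*a)[2],((g+.115*a)-C)@by,'b',(g-.115*a)[2],((g-.115*a)-C)@by,'F',o['wrist_force'],'op',o['opening'],'t',o['time_s'])
    print('q',o['q'], 'roll',T[2,1])
    h=g[2];t=np.radians(th); print('clear floor',h*1e3-115*np.sin(t)-10*np.cos(t)-10,'clear cover-',78-8-(h*1e3-(90+X@by*1e3)*np.tan(t)+14/np.cos(t)))
E
python3 -c "
from h import *
st()"
```

```text
tilt 12.304767117318347 pin box y -0.03589071150541596 x 0.00047710936518482365 z 0.06237012816934694 ends a 0.037862285247773554 -0.14824520297864788 b 0.08687797109092033 0.07646377996781595 F [ 0.222   0.7767 -1.3701] op 0.302937806569286 t 11.45
q [-0.6104  0.3354  1.8365  0.1847  1.114  -0.787 ] roll 0.0014038577578826539
clear floor 18.092006782553092 clear cover- 5.103148805197435
```

Emit:
carry_out(motion=[0,4,0,0,0,0,1,0,4,0,-0.001,0,0,1,0,4,0,-0.003,0,-0.001,1,0,2,0,-0.003,0,-0.001,1,0,0,0,0,0,0,1,0,0,0,0,0,0,1])

```text
time_s: 12.05
eef_pos: [0.4885, -0.1333, 0.0629]
eef_rot: [0.39, 0.574, 0.625, -0.358]
wrist_force: [-0.4, -1.0, -0.2]
opening: 0.304
```

```bash
python3 -c "
from h import *
st()
im,P,p=snap('scene','s6.png')
cv2.imwrite('pics/s6c.png',cv2.resize(im[90:290,150:390],(720,600),interpolation=2))"
```

```text
tilt 26.082154239795646 pin box y -0.03711505823024362 x 0.0005024748140396479 z 0.06918554060234491 ends a 0.01862470473547599 -0.1403985007419756 b 0.11974637646921384 0.06616838428148834 F [-0.4019 -1.0143 -0.2479] op 0.30371905467880916 t 12.05
q [-0.7073  0.4304  1.7438  0.3242  1.3165 -0.9307] roll -0.00044393692831984355
clear floor -0.3569408530469662 clear cover- 11.114758952416139
```

View pics/s6c.png

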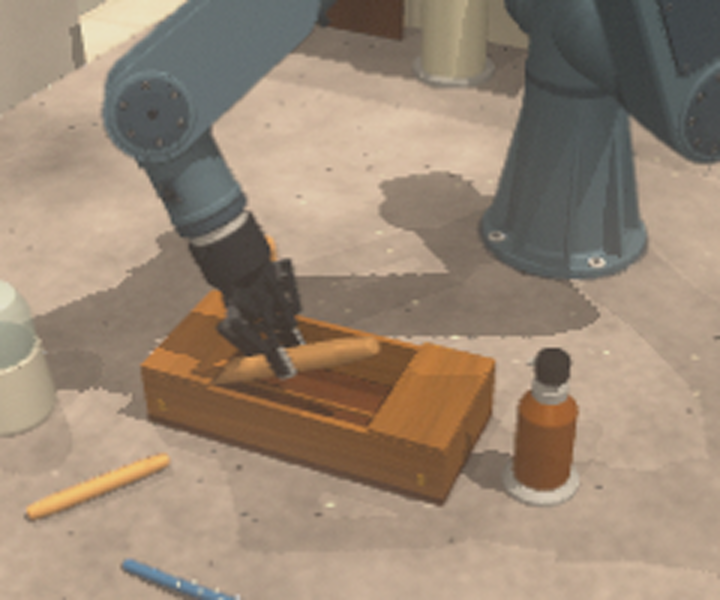

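The pin slants with its +y end above the top at crop (370,345) and its -y end under the cover at (225,375). Next I draw it out along its own axis.

Emit:
carry_out(motion=[0,0,0,-0.003,0,-0.008,1,0,0,0,0,0,-0.012,1,0,0,0,0,0,-0.012,1,0,0,0,0,0,-0.012,1,0,0,0,0,0,0,1])

```text
time_s: 12.6
eef_pos: [0.4845, -0.0892, 0.0872]
eef_rot: [0.391, 0.572, 0.626, -0.358]
wrist_force: [-0.1, 0.7, -1.6]
opening: 0.309
```

```bash
python3 -c "
from h import *
st()"
```

```text
tilt 25.966728381633573 pin box y 0.007207835211633664 x -0.00017206560701951538 z 0.09354159459225223 ends a 0.0431889430502185 -0.09617306407215812 b 0.14389424613428595 0.11058873449542544 F [-0.1416  0.6873 -1.5599] op 0.30904343576654114 t 12.6
q [-0.6476  0.3467  1.7992  0.3406  1.3263 -0.8751] roll -0.00043018160274421735
clear floor 24.198458484660996 clear cover- 8.22795822111059
```

Emit:
carry_out(motion=[0,0,0,0,0,-0.012,1,0,0,0,0,0,-0.012,1,0,0,0,0,0,-0.012,1,0,0,0,-0.018,0,-0.009,1,0,0,0,-0.022,0,-0.011,1,0,0,0,-0.022,0,-0.011,1,0,0,0,-0.018,0,-0.009,1,0,0,0,0,0,0,1])

```text
time_s: 13.4
eef_pos: [0.4798, -0.0487, 0.1976]
eef_rot: [0.39, 0.571, 0.627, -0.358]
wrist_force: [0.5, -0.7, -2.1]
opening: 0.308
```

```bash
python3 -c "
from h import *
st()
T=tool(); Rt=R0; g=C+[0,0,.19]; go(g+Rt[:,0]*.0095-Rt[:,2]*.005,Rt)"
```

```text
tilt 26.05818816518887 pin box y 0.04794600018702385 x -0.0017606778857837796 z 0.2039236917339739 ends a 0.15340606469404472 -0.05535241119790025 b 0.2544413187739031 0.15124441157194796 F [ 0.4869 -0.7266 -2.1045] op 0.3083749150001241 t 13.4
q [-0.5894  0.1468  1.7874  0.3477  1.5112 -0.7547] roll -0.0022446567506684834
clear floor 134.42258085340868 clear cover- -82.05357983065096
turn [  0.88 -26.06   0.34] 26.1 shift now [-0.0073  0.0011  0.0539] shift after turn [0.0171 0.0019 0.0516] dist 0.054
```

Emit:
carry_out(motion=[0,-5,0,0,0,0,1,0,-5,0,0,0,0,1,0,-5,0,0,0,0,1,0.8,-5,0,0,0,0,1,0,-5,0,0,0,0.012,1,0,0,0,0,0,0.015,1,0,0,0,0,0,0.015,1,0,0,0,0,0,0.006,1,0,0,0,0,0,0,1,0,0,0,0,0,0,1])

```text
time_s: 14.4
eef_pos: [0.4798, -0.0974, 0.1886]
eef_rot: [0.513, 0.481, 0.524, -0.481]
wrist_force: [-0.4, 0.1, -1.9]
opening: 0.303
```

```bash
python3 -c "
from h import *
st()
im,P,p=snap('scene','s7.png')
for n in ('scene','top'):
  if n=='top': im2,P,p=snap('top')
  for t in ('pin_center','pin_end_a','cap_top'):
    for d in ctrl.landmark_of(n,t)[:4]: print(n,t,round(d['conf'],2),w(P,d['point']))
cv2.imwrite('pics/s7c.png',cv2.resize(im[70:270,150:390],(720,600),interpolation=2))
st()"
```

```text
tilt 0.7020335233018602 pin box y 0.002879577015793293 x -0.005541873047287671 z 0.19803163342855643 ends a 0.19662259709513683 -0.11211176651226482 b 0.19944066976197602 0.11787092054385138 F [-0.3614  0.1267 -1.9087] op 0.3025104053351534 t 14.4
q [-0.4471  0.0421  1.8503  0.0058  1.2642 -0.5233] roll -0.010257897494559132
clear floor 176.6233477408486 clear cover- -140.89459290589457
scene pin_center 0.56 [ 0.4841 -0.0954  0.198 ]
scene pin_center 0.49 [ 0.2655 -0.2986  0.012 ]
scene pin_center 0.49 [ 0.6917 -0.2517  0.0102]
scene pin_end_a 0.91 [0.4724 0.0139 0.1997]
scene pin_end_a 0.84 [ 0.492  -0.2161  0.1943]
scene pin_end_a 0.84 [ 0.7606 -0.2869  0.0156]
scene pin_end_a 0.79 [ 0.6252 -0.2102  0.0112]
scene cap_top 0.46 [0.4758 0.1469 0.1606]
top pin_center 0.92 [ 0.2721 -0.3012  0.0127]
top pin_center 0.54 [ 0.6924 -0.2531  0.0122]
top pin_center 0.5 [ 0.4815 -0.1034  0.2034]
top pin_end_a 0.91 [ 0.2046 -0.3449  0.0125]
top pin_end_a 0.78 [ 0.7573 -0.2887  0.0101]
top pin_end_a 0.71 [0.4732 0.144  0.1608]
top pin_end_a 0.61 [ 0.3323 -0.2594  0.0089]
top cap_top 0.47 [0.4746 0.1424 0.1602]
tilt 0.629746647416717 pin box y 0.0038557189153898223 x -0.005222959248413758 z 0.1985299510732697 ends a 0.19726599399059797 -0.11113714193427118 b 0.19979390815594145 0.11884857976505084 F [ 0.8912  0.754  -2.1226] op 0.30431749777605255 t 14.8
q [-0.4445  0.0408  1.8506  0.005   1.2639 -0.523 ] roll -0.009468080606930385
clear floor 177.26659801167816 clear cover- -141.49917269661813
```

View pics/s7c.png

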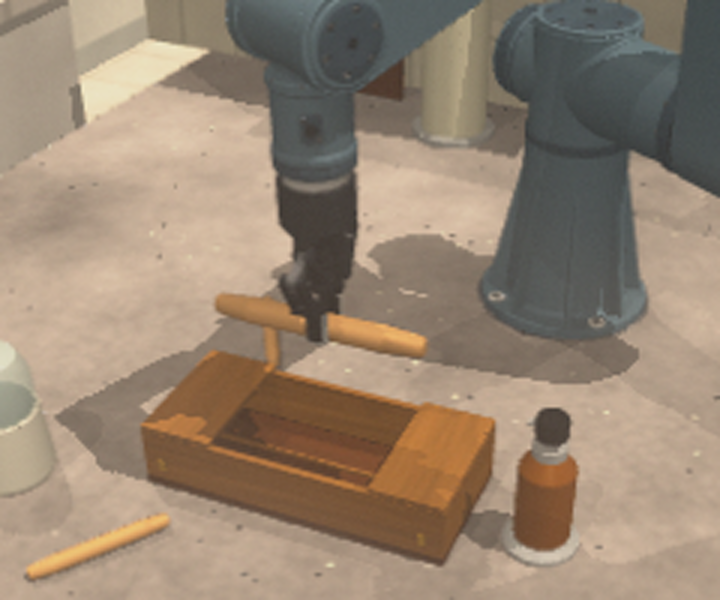

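The pin is held level above the box, with ends at crop (222,303) and (425,345), measured at z of about 0.194 and 0.200. The cap is up. I hand in.

```bash
python3 -c "
from bench import ctrl
print(ctrl.get_obs()['dq']); print(ctrl.hand_in())"
```

```text
[-0.00112315 -0.00160013  0.00074465 -0.00265461 -0.00217368  0.0001084 ]
the job is handed in; nothing more can be done
None
```

The job is done and handed in at about 15 s of the 58 s allowed; the hand-in gives no verdict.

- **Cap:** I pressed it until the motion stalled about 8 mm down, at 17 N. It sprang back before I touched the pin; later pictures put its top at about 0.160 m.
- **Pin:** I took the one in the box, slid it toward the -y end, and tilted its +y end up about 26°. I then drew it out along its own axis, lifted it and levelled it.
- **Final checks:** The camera puts the pin's ends at about 0.194 m and 0.200 m, level to about 1–2°, so its underside is about 10 cm above the box. Its centre is within 1 cm of the box centre. The gripper opening reads 0.30 (about 26 mm), the pin's weight shows on the wrist, and the arm was still.
- **Bystanders:** The arm stayed clear of the grinder, ladle and jar, but I did not measure their positions again at the end.
- **Disagreement:** One mid-run reading of the pin's end was about 15 mm off, because I paired a picture with a later arm pose. I corrected it before the grasp.

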